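# Isolate the clock test stand and wedge up its platform

## Task

First switch the supply off by turning the rotary handle on the grey isolator box fully to OFF. Then take the wooden wedge, set it flat on the test stand's base plate and push it thin end first under the middle of the platform's free front edge, until the platform has just lifted off the base: about 3 mm at that edge, and gently, never far beyond. Lift with the wedge alone (keep the gripper off the platform), leave the bottle, the loupe and the steel ring where they stand, and finish still gripping the wedge in place under the platform, without letting go.

Things in the scene. Friction and masses are not known exactly. Their poses are not given: they have to be found in the camera images.
- switch_box: Grey isolator box, 90 x 90 mm, 56 mm high, screwed to the bench left or right of the stand, with the black rotary handle on top. Origin under its centre. The handle's bar lies along the box's x at ON, along its y at OFF.
- isolator_grip (a point): Middle of the isolator's black bar handle, on its vertical turning axis, 78 mm above the bench. Bar: 60 mm long, 14 mm thick, 28 mm tall, its top 12 mm above this point; pinch it from above across the 14 mm. The point turns with the handle: the bar runs along the point's x axis, a white line marks its +x end.
- isolator (a joint): Turn of the handle, rad: 0 = ON (start), 1.571 = OFF, a quarter turn counter-clockwise seen from above. A stop and a snap detent at each end: a spring of at most about 0.1 N m pushes it away from half way, so once beyond about 1.0 it snaps on to the OFF stop by itself when let go.
- wedge: Loose hardwood wedge, 60 g, 110 x 30 mm, lying flat, left or right of the stand. Origin: centre of the underside of the heel block (30 x 30 mm, 36 tall) at the thick end; grip that from above across y. +x points to the thin end. The top slopes straight from 19 mm high at x = 15 mm to 3 mm at the thin end, x = 95 mm. Under load it stays put by friction.
- wedge_tip (a point): Middle of the wedge's thin end, at its underside, 95 mm from the wedge's origin along +x.
- base_plate: Fixed aluminium base plate of the clock test stand, 300 x 180 mm, 10 mm thick. Origin on the bench, straight below the middle of the platform's front edge; +x points under the platform to its hinge, y along the edge. The bare apron where the wedge slides is x = -140 to 0 mm, y = -90 to 90 mm, top at z = 10 mm. The wedge goes in along +x at y = 0.
- platform: Dark steel platform, 150 x 156 mm, 8 thick, hinged at its rear, carrying a brass clock movement with a white dial (top 94 mm above the bench); 0.7 kg. Origin on the hinge axis, 140 mm along base plate +x, 22 mm above the bench; -x points to the front edge, a round nose of 4 mm radius. At rest it stands on two rubber feet 8 mm high, 14 mm across, at y = -65 and 65 mm.
- platform_edge (a point): Middle of the platform's front edge, at its underside: at rest 18 mm above the bench, 8 mm above the base plate's top. The wedge first touches when its thin end is about 29 mm past this edge (base plate x = 29 mm); from there each 5 mm of push lifts the edge 1 mm (3 mm at about x = 44 mm), against about 3 to 8 N.
- tilt (a joint): Tilt of the platform in rad about its rear hinge, 0 = standing on its feet on the base, growing as the front edge rises; 140 mm from hinge to front edge, so 3 mm of lift is 0.021.
- bottle: Bystander: amber bottle with a red cap, 48 mm across, 85 mm tall, origin under its centre.
- loupe: Bystander: black eye loupe, 42 mm across, 32 mm tall, origin under its centre.
- holder: Bystander: steel movement-holder ring, 48 mm across, 14 mm tall, origin under its centre.
Mind the look-alikes: they are no part of the job. There is more than one size of the switch_box; the job needs the smallest.

How it is judged (in metres and radians):
On the way, in this order (a step that is already met when the one before it is completed fails the run):
1. the isolator is turned to OFF (value of joint isolator above 1.42 rad), for 0.2 s.
2. the wedge lifts the platform off the base (value of joint tilt above 0.0107 rad and contact force between wedge and platform above 0.5 N), for 0.2 s.
At the end, for the whole second after the job is handed in: Isolator OFF (above 1.42 rad); platform edge lifted 1.5 to 5 mm (tilt 0.0107 to 0.0357 rad), resting on the wedge only; wedge flat on the base plate, still, thin end past the edge and within 35 mm of its middle; fingers still on the wedge (over 1 N), robot clear of the platform (all of step 2 and value of joint isolator above 1.42 rad and value of joint tilt below 0.0357 rad and contact force between wedge and base_plate above 0.5 N and contact force between the fingers and wedge above 1 N and contact force between each of the arm, the fingers and platform below 0.2 N and angle between wedge's own z axis and vertical below 0.1 rad and x of wedge_tip in the frame of base_plate above 0.02 m and y of wedge_tip in the frame of base_plate between -0.035 and 0.035 m and linear speed of wedge below 0.02 m/s); the arm keeps its last pose, push and grip.
It fails at once if the platform is lifted before the isolator is off (value of joint tilt above 0.0075 rad and value of joint isolator below 1.37 rad).
It fails at once if the platform's edge is lifted beyond 8 mm (value of joint tilt above 0.057 rad).
It fails at once if the gripper pushes on the platform (contact force between any of the fingers, the arm and platform above 3 N).
It fails at once if a bystander is moved by over 20 mm (distance of any of bottle, loupe, holder from where it was at the start of the episode above 0.02 m).
It fails at once if the bottle is tipped (angle between bottle's own z axis and vertical above 0.4 rad).
It also fails if it takes over 58 s, if anything falls off the work surface, if the arm or the gripper's body presses on something with over 40 N, if the wrist force passes 120 N, or if a joint passes its speed limit or range.

## Robot

A 6-joint arm with a two-finger parallel gripper is mounted at the origin on the work surface. World frame = base frame: x ahead of the robot, y to its left, z up, the work surface at z = 0. Lengths are in mm, angles in rad, forces in N, time in s.
With the tool pointing down it reaches from about 350 to 925 mm from the base axis. Payload 6.4 kg.
Tool frame: the origin (TCP) lies midway between the tips of the shut fingers; the grasp point (between the pads) lies 19 mm behind it; z points along the fingers, y is the direction in which the jaws open and shut (so a half turn about z gives the same grasp; the last joint's range is limited). The gripper opens to 94 mm and grips with 3 to 60 N. Pads are 16 mm wide; open, the fingers measure 119 mm over their backs; the gripper's body (75 mm by 177 mm) begins 78 mm behind the grasp point.
Start: joints at [1.142, 0.245, 1.558, -0, 1.339, -0.174], TCP at [163.83, 629.026, 205.455] pointing down, gripper open.
Joint ranges: [-3.13, 3.13], [-1.02, 2.26], [0.13, 2.54], [-0.95, 4.09], [0.21, 2.88], [-2.74, 2.74]. Speed limits (rad/s): [2.57, 2.57, 3.14, 3.14, 3.14, 3.14].

## Interface

Orientations are given as a unit quaternion [w, x, y, z].
In Python, from bench import arm, imaging gives the robot as it stands.
- The arm moves only by the shell command python3 -m inch 'ROWS' [FORCE]. ROWS is JSON, a list that holds one entry, the list of rows, each a list of 7 numbers: the turn, a rotation vector about the world's x, y, z in degrees, then the shift along the world's x, y, z in m, then the opening, from 0 (shut) to 1 (fully open). A call has 1 to 10 rows; each row shifts and turns the pose as measured when the row begins; what a row does not reach is not made up. A row lasts 1/8 s, in which the tool goes at most 62.5 mm and 10.7 degrees, less where a joint would pass 70% of its speed; a pose out of reach is approached as far as the arm can. A call is refused whole if a number of a shift passes 0.0625 or a number of a turn 10.7, either way. A call with a gripper value outside its range is refused whole. The fingers move at their own pace and stop on an object; FORCE is the grip in N (left out, the last holds). Time passes only in rows, so rows that do not move let the fingers close. It gives the time, the measured TCP pose, the force and the opening at its end, in the units of the state.
- arm.state(): the state, without advancing time (a new reading comes with each control period).
- imaging.capture(name): name is "scene" or "top" or "wrist"; returns (picture, depth): 400x640x3 uint8, red, green, blue; 400x640 float32, mm along the optical axis (not along the pixel's ray), 0 where there is no reading.
- imaging.camera_info(name): a dict with "vfov" (degrees; the focal length in pixels is half the picture's height over the tangent of half this angle, whatever the lens; pixels are square), "cx", "cy" (the principal point, pixels), "position" and "orientation" of the camera in the world. Camera axes: x right, y up, looking along -z (the intrinsics and any distortion apply to the point x, -y, -z); pixel columns grow to the right and rows downward; lengths in mm; the calibration is good to about 2 mm. The wrist camera is an equidistant fisheye: a pixel r from the principal point sees the ray r / f radians off the axis. A picture is of the moment at which its call begins: read the wrist's pose just before it. camera_info takes no time and is no camera call; for the wrist camera it gives the pose at the moment of the call.
- arm.hand_in(): hands the job in, once; it reports no verdict.
The state is a dict: "time": time; "qpos": joint angles; "joint_velocities": joint speeds; "joint_efforts": joint torques, N m; "position": TCP position; "eef_rot": TCP orientation; "wrist_force": force on the tool from outside, world axes, zero at the start; "torque": the same for the moment, N m; "grip_width": finger opening in mm.
Only numpy, scipy, OpenCV 4.12 (cv2) and the standard library are available. Lean on these libraries where they do the work, as an engineer would, in place of code of your own. Each camera call takes 0.05 s, during which the arm holds its last target. There are 200 camera calls.

## Working session

There is one attempt and no reset: what is moved stays moved. The work goes in short steps, Python scripts to look and compute and a shell command to move; the robot and the scene stay as the last step left them, time stands still between calls to the robot, and variables do not carry over. Pictures are saved under pics/ and viewed, about 8 in all and at most 12, crops included, and the job is handed in when it is done.

```bash
mkdir -p pics; ls; python3 - <<'E'
from bench import arm, imaging
import cv2,numpy as np
for n in("top","scene"):
    p,d=imaging.capture(n); np.savez(f"pics/{n}.npz",p=p,d=d); cv2.imwrite(f"pics/{n}.png",p[...,::-1]); print(n,imaging.camera_info(n))
s=arm.state();print(s)
E
```

```text
pics
top {'vfov': 56.21170633577387, 'cx': 323.8604042980102, 'cy': 193.726473162952, 'position': array([362.61797763,  16.86968   , 976.97342795]), 'orientation': array([ 0.70565412,  0.06511171, -0.06864384, -0.70221133])}
scene {'vfov': 53.50541589486659, 'cx': 318.11590351877874, 'cy': 196.6426693298402, 'position': array([1335.57553352,  -88.40001645,  562.33720657]), 'orientation': array([0.64741789, 0.37022438, 0.31630121, 0.58629134])}
{'time': 0.1, 'qpos': array([ 1.14190996e+00,  2.45727015e-01,  1.55885626e+00, -9.06276170e-07,
        1.33866542e+00, -1.74116698e-01]), 'joint_velocities': array([-0.00108675, -0.00063673, -0.00147077, -0.00166826,  0.00053403,
       -0.00021176]), 'joint_efforts': array([ 2.93703497e-04, -4.16917026e+01, -3.15525842e+01,  6.86834380e-02,
        3.10221012e-02, -7.45471107e-05]), 'position': array([163.60129915, 628.54004332, 204.48582351]), 'eef_rot': array([-2.45462635e-04,  1.27040458e-01,  9.91897191e-01, -7.90798759e-04]), 'wrist_force': array([ 0.19566939, -0.14918244,  0.0212841 ]), 'torque': array([-0.02215039,  0.03020793, -0.03717828]), 'grip_width': 94.21140944865721}
```

View pics/top.png

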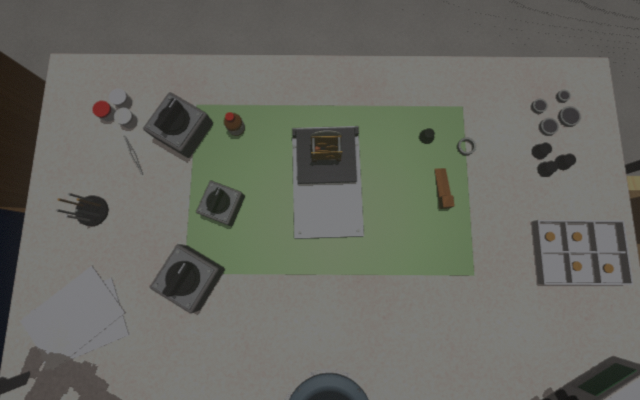

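View pics/scene.png

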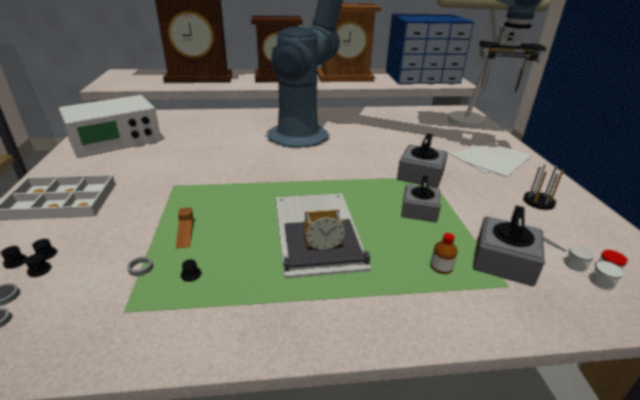

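The top view shows three look-alike isolator boxes, at (178,125), (187,278) and (220,203). The last is the smallest, so it is the one to turn. The wedge is at (444,188) with its heel at the lower end (446,200). The stand is at (328,182), and the bystanders are the bottle (232,122), loupe (427,135) and ring (465,147). Next I'll measure these and check the choice in a close crop.

```bash
cat > h.py <<'E'
import numpy as np,cv2
from scipy.spatial.transform import Rotation as R
from bench import arm, imaging
def rot(q): return R.from_quat([q[1],q[2],q[3],q[0]])
def ray(info,uv,fish=False):
    f=200/np.tan(np.radians(info['vfov']/2)); uv=np.atleast_2d(np.array(uv,float))
    x=(uv[:,0]-info['cx'])/f; y=(uv[:,1]-info['cy'])/f
    if fish:
        r=np.hypot(x,y)+1e-12; d=np.c_[np.sin(r)*x/r,-np.sin(r)*y/r,-np.cos(r)]
    else: d=np.c_[x,-y,-np.ones_like(x)]
    return rot(info['orientation']).apply(d)
def onplane(info,uv,z,fish=False):
    d=ray(info,uv,fish); o=np.array(info['position']); return o+d*((z-o[2])/d[:,2])[:,None]
E
python3 - <<'E'
from h import *
i=imaging.camera_info("top"); Z=np.load("pics/top.npz"); p,d=Z['p'],Z['d']
v,u=np.mgrid[:400,:640]; uv=np.c_[u.ravel(),v.ravel()]
f=200/np.tan(np.radians(i['vfov']/2))
rr=ray(i,uv); dep=d.ravel(); cam=rot(i['orientation']).inv().apply(rr)
P=(np.array(i['position'])+rr*dep[:,None]).reshape(400,640,3); np.save("pics/P.npy",P)
hsv=cv2.cvtColor(p,cv2.COLOR_RGB2HSV)
def rect(m,name,z,box):
    mm=np.zeros_like(m,np.uint8); x0,y0,x1,y1=box; mm[y0:y1,x0:x1]=m[y0:y1,x0:x1]
    c=max(cv2.findContours(mm,0,2)[0],key=cv2.contourArea); r=cv2.boxPoints(cv2.minAreaRect(c)); q=onplane(i,r,z)
    print(name,cv2.contourArea(c),'ctr',q.mean(0).round(1),'corners',q[:,:2].round(0).tolist(),'ang',[round(float(np.degrees(np.arctan2(*(q[k+1]-q[k])[[1,0]]))),1) for k in (0,1)],'len',[round(float(np.linalg.norm(q[k+1]-q[k])),1) for k in(0,1)])
notgreen=~((hsv[...,0]>40)&(hsv[...,0]<80)&(hsv[...,1]>60))
rect((P[...,2]>42)&(P[...,2]<66),'box56',56,(190,170,250,235))
rect((P[...,2]>68),'handle90',90,(190,170,250,235))
rect((hsv[...,0]<18)&(hsv[...,1]>90),'wedge',10,(420,155,470,215))
rect((P[...,2]>28),'heel36',36,(420,155,470,215))
rect(notgreen&(P[...,2]>5)&(P[...,1]<400),'plate',10,(280,160,375,250))
rect((P[...,2]>19),'platf',26,(280,120,375,200))
for n,(a,b) in dict(bottle=(232,122),loupe=(427,135),ring=(465,147),bot_z=(446,200)).items(): print(n,P[b,a].round(0))
A=cv2.resize(p[95:245,180:260],None,fx=4,fy=4,interpolation=2)[:,:,::-1]
B=cv2.resize(p[95:245,280:390],None,fx=4,fy=4,interpolation=2)[:,:,::-1]
cv2.imwrite("pics/crop1.png",np.hstack([A,B])[:600,:800])
E
```

```text
box56 1209.0 ctr [517.6 274.8  56. ] corners [[492.0, 332.0], [578.0, 301.0], [543.0, 217.0], [457.0, 249.0]] ang [-19.5, -112.9] len [91.7, 91.9]
handle90 182.0 ctr [517.5 274.8  90. ] corners [[493.0, 295.0], [550.0, 274.0], [542.0, 255.0], [485.0, 276.0]] ang [-20.5, -113.6] len [60.1, 20.5]
wedge 371.0 ctr [ 566.5 -302.9   10. ] corners [[613.0, -276.0], [622.0, -309.0], [520.0, -330.0], [511.0, -297.0]] ang [-74.4, -168.4] len [34.1, 104.8]
heel36 126.0 ctr [ 525.9 -302.    36. ] corners [[541.0, -288.0], [542.0, -318.0], [510.0, -316.0], [510.0, -286.0]] ang [-89.7, 176.5] len [30.8, 31.2]
plate 5158.5 ctr [537.8   3.2  10. ] corners [[639.0, 99.0], [644.0, -88.0], [436.0, -89.0], [432.0, 91.0]] ang [-88.5, -179.8] len [187.5, 208.3]
platf 3214.5 ctr [650.8   8.   26. ] corners [[723.0, 99.0], [731.0, -78.0], [578.0, -81.0], [571.0, 91.0]] ang [-87.7, -179.0] len [177.3, 152.7]
bottle [724. 249.  66.]
loupe [ 704. -261.   31.]
ring [ 682. -372.    0.]
bot_z [ 528. -299.   38.]
```

View pics/crop1.png

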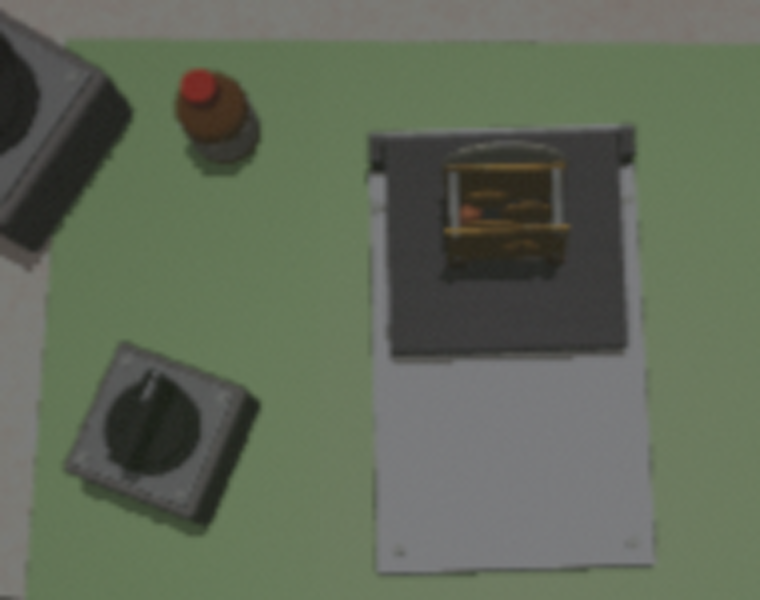

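The crop confirms it: the small box at about (162,437) in the crop measures 92 mm square. Its bar runs along −20.5°, with the white mark at the far end. I'll approach above the handle.

```bash
python3 -m inch '[[[0,0,-1,0.044,-0.044,0,0.5],[0,0,-1,0.044,-0.044,0,0.5],[0,0,-1,0.044,-0.044,0,0.5],[0,0,-1,0.044,-0.044,0,0.5],[0,0,-1,0.044,-0.044,0,0.5],[0,0,-1,0.044,-0.044,0,0.5],[0,0,0,0.044,-0.044,0,0.5],[0,0,0,0.03,-0.03,0,0.5],[0,0,0,0,0,0,0.5],[0,0,0,0,0,0,0.5]]]' 20
python3 - <<'E'
from h import *
s=arm.state(); i=imaging.camera_info("wrist"); p,d=imaging.capture("wrist")
np.savez("pics/w1.npz",p=p,d=d,**{k:i[k] for k in i}); cv2.imwrite("pics/w1.png",p[...,::-1])
print(s['position'],s['qpos'].round(3),rot(s['eef_rot']).as_matrix().round(3).tolist(),i)
E
```

```text
time: 1.35
position: [502.1, 282.4, 200.1]
eef_rot: [-0.002, 0.179, 0.984, -0.003]
wrist_force: [-0.3, 0.0, -0.6]
grip_width: 46.8
[502.12897893 282.40376989 200.10481783] [ 0.317  0.083  1.75  -0.002  1.315 -0.893] [[-0.936, 0.353, -0.006], [0.353, 0.936, -0.004], [0.004, -0.006, -1.0]] {'vfov': 65.70646984690485, 'cx': 317.1805241599091, 'cy': 200.91507836688342, 'position': array([436.99779678, 307.13504868, 379.68670917]), 'orientation': array([ 0.81649667, -0.10135625, -0.06665656,  0.5644617 ])}
```

View pics/w1.png

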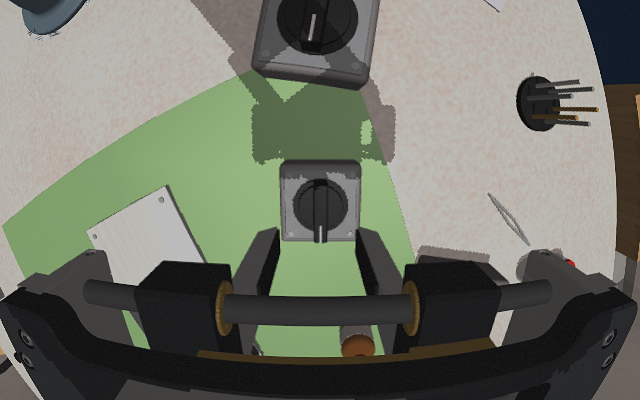

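The wrist view shows the small box at (320,200), with the bar vertical at column 320 and its white mark at (320,233), in line with the jaws. Now the fine measurement of the bar and box from this view.

```bash
python3 - <<'E'
from h import *
Z=np.load("pics/w1.npz"); i={k:Z[k] for k in('vfov','cx','cy','position','orientation')}
q=onplane(i,[[282,163],[360,163],[360,240],[281,240]],56,True); print('box',q.mean(0).round(1),q[:,:2].round(0).tolist())
q=onplane(i,[[320,242],[320,182]],90,True); e=q[0]-q[1]; print('bar',q.round(1).tolist(),q.mean(0).round(1),np.linalg.norm(e),np.degrees(np.arctan2(e[1],e[0])))
v=235; print(Z['p'][v,300:342].mean(1).astype(int))
E
```

```text
box [514.7 280.   56. ] [[460.0, 257.0], [489.0, 334.0], [571.0, 306.0], [539.0, 223.0]]
bar [[544.3, 267.8, 90.0], [487.3, 289.3, 90.0]] [515.8 278.5  90. ] 60.962590564825504 -20.587087365555327
[134 133 133 135 132 133 134 135 134 134 135 134 130 103  43  43  45  42
  62 118 190 140  64  40  44  45  27  94 127 134 133 133 134 135 135 136
 137 136 136 137 134 137]
```

```bash
python3 -m inch '[[[0,0,0,0.0145,-0.0055,-0.03,0.5],[0,0,0,0,0,-0.03,0.5],[0,0,0,0,0,-0.03,0.5],[0,0,0,0,0,-0.03,0.5],[0,0,0,0,0,-0.01,0.5],[0,0,0,0,0,0,0.5]]]' 20; python3 - <<'E'
from h import *
print(arm.state()['position'])
E
```

```text
time: 2.15
position: [512.2, 284.1, 68.2]
eef_rot: [-0.001, 0.173, 0.985, -0.002]
wrist_force: [-0.4, -1.1, 1.5]
grip_width: 47.1
[512.1973261  284.08807545  68.2424141 ]
```

```bash
python3 -m inch '[[[0,0,0,0.0045,-0.007,-0.001,0.5],[0,0,0,0.001,-0.001,0,0.4],[0,0,0,0,0,0,0],[0,0,0,0,0,0,0],[0,0,0,0,0,0,0],[0,0,0,0,0,0,0],[0,0,0,0,0,0,0]]]' 20
```

```text
time: 3.02
position: [521.0, 277.7, 71.4]
eef_rot: [0.002, 0.173, 0.985, 0.001]
wrist_force: [0.8, 0.9, -0.9]
grip_width: 13.7
```

```bash
python3 -m inch '[[[0,0,10,0,0.0006,-0.002,0],[0,0,10,0,0.0006,0,0],[0,0,10,-0.0002,0.0006,0,0],[0,0,10,-0.0003,0.0006,0,0],[0,0,10,-0.0003,0.0005,0,0]]]'; python3 - <<'E'
from h import *
s=arm.state(); m=rot(s['eef_rot']).as_matrix(); print(s['position'],np.degrees(np.arctan2(m[1,1],m[0,1])),m[:,2],s['wrist_force'],s['torque'])
E
```

```text
time: 3.65
position: [520.7, 280.9, 71.4]
eef_rot: [0.002, -0.273, 0.962, 0.002]
wrist_force: [0.5, 1.3, -0.4]
grip_width: 13.7
[520.71085033 280.87638382  71.37513203] 121.63656239865368 [ 0.00259682  0.00535782 -0.99998228] [ 0.4633548   1.29925863 -0.37617019] [ 0.28336915 -0.09051958  0.02828911]
```

```bash
python3 -m inch '[[[0,0,10,-0.0005,0.0004,0,0],[0,0,10,-0.0005,0.0004,0,0],[0,0,10,-0.0005,0.0003,0,0],[0,0,8,-0.0005,0.0003,0,0],[0,0,3,0,0,0,0],[0,0,2,0,0,0,0],[0,0,0,0,0,0,0]]]'; python3 - <<'E'
from h import *
s=arm.state(); m=rot(s['eef_rot']).as_matrix(); print(s['position'],np.degrees(np.arctan2(m[1,1],m[0,1])),m[:,2],s['wrist_force'],s['torque'],s['qpos'])
E
```

```text
time: 4.53
position: [518.7, 282.1, 71.3]
eef_rot: [0.001, -0.616, 0.788, 0.003]
wrist_force: [0.2, 0.1, 0.2]
grip_width: 14.8
[518.69453454 282.1318356   71.34600942] 165.99514678490877 [-0.0021721   0.00612017 -0.99997891] [0.19638743 0.07683988 0.20470251] [ 0.20524919 -0.01240846 -0.56662402] [ 0.30315813  0.2639268   1.79960424  0.00736479  1.07831888 -2.59747701]
```

```bash
python3 -m inch '[[[0,0,-4,0,0,0,0.2],[0,0,0,0,0,0,0.5],[0,0,0,0,0,0,0.5],[0,0,0,0,0,0.03,0.5],[0,0,0,0,0,0.04,0.5],[0,0,0,0,0,0.04,0.5],[0,0,0,0,0,0.02,0.5]]]'; python3 - <<'E'
from h import *
s=arm.state(); m=rot(s['eef_rot']).as_matrix(); print(np.degrees(np.arctan2(m[1,1],m[0,1])))
p,d=imaging.capture("top"); a=cv2.resize(p[165:240,180:260],None,fx=4,fy=4)
p2,_=imaging.capture("wrist"); cv2.imwrite("pics/chk.png",np.hstack([a,cv2.resize(p2,(480,300))])[...,::-1])
E
```

```text
time: 5.4
position: [515.9, 280.8, 202.3]
eef_rot: [-0.003, -0.59, 0.807, 0.003]
wrist_force: [0.4, 0.6, 0.2]
grip_width: 46.8
162.31130400963193
```

View pics/chk.png

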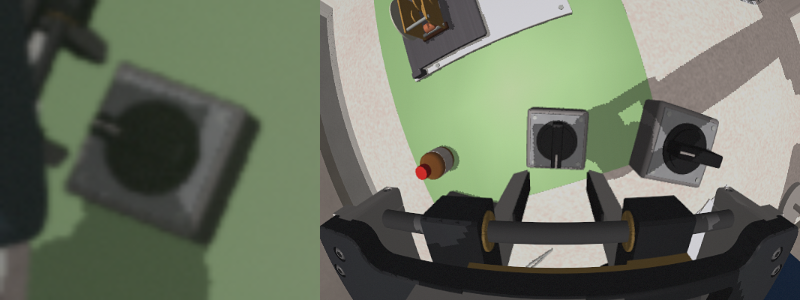

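The isolator is OFF: the bar is now crosswise to where it was, with its mark at about (105,125) in the left panel. Moving to the wedge.

```bash
python3 -m inch '[[[0,0,-6,0,-0.058,0,0.6],[0,0,-6,0,-0.058,0,0.6],[0,0,-6,0,-0.058,0,0.6],[0,0,-6,0,-0.058,0,0.6],[0,0,-6,0,-0.058,0,0.6],[0,0,-6,0,-0.058,0,0.6],[0,0,-6,0,-0.058,0,0.6],[0,0,-6,0,-0.058,0,0.6],[0,0,-6,0,-0.058,0,0.6],[0,0,-6,0,-0.058,0,0.6]]]'
python3 -m inch '[[[0,0,0,0,-0.01,0,0.6],[0,0,0,0,0,0,0.6]]]'
python3 - <<'E'
from h import *
s=arm.state(); i=imaging.camera_info("wrist"); p,d=imaging.capture("wrist")
np.savez("pics/w2.npz",p=p,d=d,**{k:i[k] for k in i}); cv2.imwrite("pics/w2.png",p[...,::-1])
m=rot(s['eef_rot']).as_matrix(); print(s['position'],np.degrees(np.arctan2(m[1,1],m[0,1])),s['qpos'])
hsv=cv2.cvtColor(p,cv2.COLOR_RGB2HSV)
mk=((hsv[...,0]<18)&(hsv[...,1]>100)&(hsv[...,2]>50)).astype(np.uint8)
for c in cv2.findContours(mk,0,2)[0]:
    if cv2.contourArea(c)>150: print(cv2.contourArea(c),cv2.boxPoints(cv2.minAreaRect(c)).round(1).tolist(),cv2.approxPolyDP(c,3,True)[:,0].tolist())
E
```

```text
time: 6.75
position: [507.7, -311.4, 188.5]
eef_rot: [-0.005, -0.097, 0.995, 0.01]
wrist_force: [1.0, 0.2, 0.0]
grip_width: 56.3
time: 7.0
position: [505.9, -323.6, 185.2]
eef_rot: [-0.007, -0.095, 0.995, 0.011]
wrist_force: [-0.1, -0.5, 0.2]
grip_width: 56.5
[ 505.93118909 -323.5968398   185.2027356 ] 100.90531340043415 [-0.75985167  0.16601144  1.68777435  0.00481689  1.31422476 -2.52240552]
1872.0 [[305.1000061035156, 273.1000061035156], [317.70001220703125, 191.6999969482422], [344.6000061035156, 195.89999389648438], [332.0, 277.20001220703125]] [[321, 193], [317, 196], [321, 197], [317, 198], [307, 273], [328, 276], [343, 203], [328, 199], [340, 196]]
2560.5 [[-0.0, 0.0], [35.0, 0.0], [35.0, 167.0], [0.0, 167.0]] [[0, 0], [0, 26], [7, 31], [0, 50], [0, 110], [4, 112], [2, 105], [4, 108], [9, 104], [6, 129], [1, 125], [4, 121], [1, 122], [0, 112], [0, 153], [4, 151], [0, 141], [5, 139], [6, 129], [6, 151], [20, 155], [21, 167], [27, 156], [29, 90], [35, 67], [31, 67], [25, 101], [3, 104], [4, 92], [10, 88], [5, 78], [9, 73], [11, 83], [12, 74], [6, 72], [11, 67], [6, 65], [13, 67], [17, 47], [15, 42], [11, 43], [17, 20], [21, 23], [20, 31], [26, 7], [22, 7], [22, 0]]
```

View pics/w2.png

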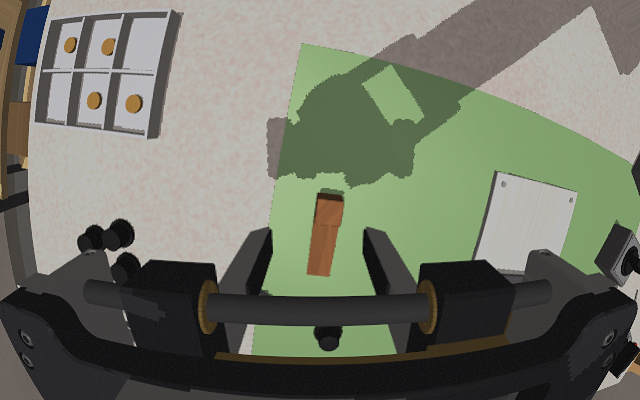

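The wrist view shows the wedge heel at (330,210) and the thin end at (318,274), between the fingers. Measuring the heel from depth and the tip from a ray.

```bash
python3 - <<'E'
from h import *
Z=np.load("pics/w2.npz"); i={k:Z[k] for k in('vfov','cx','cy','position','orientation')}
t=onplane(i,[[307,274],[328.5,276.5]],2,True); print('tip',t.round(1).tolist(),t.mean(0).round(1),np.linalg.norm(t[1]-t[0]))
v,u=np.mgrid[185:285,290:360]; uv=np.c_[u.ravel(),v.ravel()]; r=ray(i,uv,True)
ax=rot(i['orientation']).apply([0,0,-1]); P=i['position']+r*(Z['d'][v,u].ravel()/(r@ax))[:,None]
print('median table z',np.median(P[:,2]))
m=((P[:,2]>32)&(P[:,2]<42)).astype(np.uint8).reshape(v.shape)
c=max(cv2.findContours(m,0,2)[0],key=cv2.contourArea); b=cv2.boxPoints(cv2.minAreaRect(c))+[290,185]; q=onplane(i,b,36,True); print('heel px',b.tolist(),'heel',q[:,:2].round(1).tolist(),q.mean(0).round(1))
hc=q.mean(0); tc=t.mean(0); e=tc-hc; print('yaw',np.degrees(np.arctan2(e[1],e[0])),'len',np.linalg.norm(e[:2]))
E
```

```text
tip [[622.1, -311.3, 2.0], [620.8, -282.9, 2.0]] [ 621.5 -297.1    2. ] 28.430531304398286
median table z 1.0270092812868086
heel px [[313.71287536621094, 223.87128829956055], [316.36634063720703, 197.3366355895996], [344.4851531982422, 200.14851760864258], [341.8316879272461, 226.68317031860352]] heel [[542.1, -317.9], [511.7, -320.7], [509.2, -289.7], [539.7, -286.2]] [ 525.7 -303.6   36. ]
yaw 3.9047392944192705 len 95.99281615062753
```

```bash
cat > st.py <<'E'
from h import *
s=arm.state(); m=rot(s['eef_rot']).as_matrix(); z=m[:,2]; c=np.degrees(np.cross(z,[0,0,-1]))
print(s['position'].round(1),'jaw',np.degrees(np.arctan2(m[1,1],m[0,1])).round(2),'levelling turn deg',c.round(2),'F',s['wrist_force'].round(2),'T',s['torque'].round(2),'w',round(s['grip_width'],1),s['time'])
E
python3 st.py
python3 -m inch '[[[0,0,-4,0.01,0.01,-0.03,0.6],[0,0,-3,0.01,0.01,-0.03,0.6],[0,0,0,0,0,-0.03,0.6],[0,0,0,0,0,-0.03,0.6],[0,0,0,0,0,0,0.6]]]'; python3 st.py
```

```text
[ 505.9 -323.1  185.2] jaw 100.94 levelling turn deg [-1.23 -0.92 -0.  ] F [0.2  0.28 0.04] T [ 0.    0.   -0.05] w 56.4 7.05
time: 7.68
position: [527.5, -292.2, 62.1]
eef_rot: [-0.006, -0.039, 0.999, 0.012]
wrist_force: [-0.0, 0.1, 0.0]
grip_width: 56.2
[ 527.5 -292.2   62.1] jaw 94.51 levelling turn deg [-1.39 -0.8  -0.  ] F [-0.03  0.12  0.05] T [0.04 0.01 0.03] w 56.2 7.675
```

```bash
python3 -m inch '[[[-1.4,-0.8,-0.5,-0.002,-0.011,-0.01,0.6],[0,0,0,0,0,-0.02,0.6],[0,0,0,0,0,-0.014,0.6],[0,0,0,0,0,0,0.6]]]'; python3 st.py
```

```text
time: 8.18
position: [528.1, -301.3, 20.0]
eef_rot: [0.002, -0.038, 0.999, -0.002]
wrist_force: [-0.0, 0.2, 0.3]
grip_width: 56.3
[ 528.1 -301.3   20. ] jaw 94.31 levelling turn deg [0.17 0.24 0.  ] F [-0.03  0.25  0.31] T [0.03 0.02 0.05] w 56.3 8.175
```

```bash
python3 -m inch '[[[0,0,0,-0.002,-0.002,-0.009,0.6],[0,0,0,0,0,-0.002,0.4],[0,0,0,0,0,0,0],[0,0,0,0,0,0,0],[0,0,0,0,0,0,0],[0,0,0,0,0,0,0]]]' 35; python3 st.py
```

```text
time: 8.93
position: [527.0, -304.2, 9.7]
eef_rot: [0.003, -0.038, 0.999, -0.002]
wrist_force: [0.7, 0.8, -1.2]
grip_width: 30.3
[ 527.  -304.2    9.7] jaw 94.31 levelling turn deg [0.25 0.34 0.  ] F [ 0.69  0.78 -1.2 ] T [ 0.05  0.08 -0.02] w 30.3 8.925
```

```bash
python3 -m inch '[[[0,0,0,0,0,0.02,0],[0,0,0,0,0,0.04,0],[0,0,0,-0.03,0.02,0.02,0],[0,0,-1,-0.03,0.04,0,0],[0,0,-1,-0.02,0.05,0,0],[0,0,0,0,0.05,0,0],[0,0,0,0,0.05,0,0],[0,0,0,0,0.05,0,0],[0,0,0,0,0.02,0,0],[0,0,0,0,0,0,0]]]' ; python3 st.py
python3 - <<'E'
from h import *
i=imaging.camera_info("wrist"); p,d=imaging.capture("wrist")
np.savez("pics/w3.npz",p=p,d=d,**{k:i[k] for k in i}); cv2.imwrite("pics/w3.png",p[...,::-1])
E
```

```text
time: 10.18
position: [448.4, -19.8, 107.0]
eef_rot: [0.012, -0.019, 1.0, -0.008]
wrist_force: [-0.7, 0.3, 0.1]
grip_width: 29.6
[448.4 -19.8 107. ] jaw 92.15 levelling turn deg [0.87 1.42 0.  ] F [-0.67  0.27  0.11] T [-0.01 -0.04 -0.  ] w 29.6 10.175
```

View pics/w3.png

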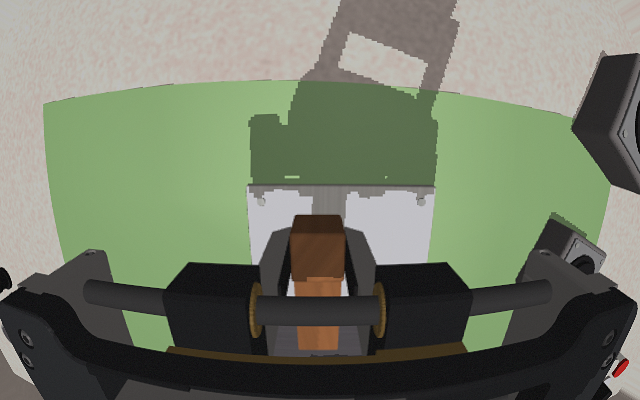

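The wrist view shows the held wedge with its tip at (318,350), and the apron's robot-side corners at (248,185) and (435,186). Fixing the plate frame from those.

```bash
python3 - <<'E'
from h import *
Z=np.load("pics/w3.npz"); i={k:Z[k] for k in('vfov','cx','cy','position','orientation')}
q=onplane(i,[[248,185.5],[435,186.5]],10,True); e=q[0]-q[1]
print('corners',q[:,:2].round(1).tolist(),np.linalg.norm(e),'dir',np.degrees(np.arctan2(e[1],e[0])))
yaw=np.arctan2(e[1],e[0])
q2=onplane(i,[[247.5,200],[249.5,255],[436,200],[428,255]],10,True); print(q2[:,:2].round(1).tolist())
for z in (96,98,100,102): 
  t=onplane(i,[[298,350],[339.5,349]],z,True); print('tip z',z,t.mean(0).round(1),np.linalg.norm(t[1]-t[0]).round(1))
# top image: line fits
T=np.load("pics/top.npz"); ti=imaging.camera_info("top"); g=cv2.cvtColor(T['p'],cv2.COLOR_RGB2GRAY).astype(int)
U=range(300,356)
fe=[[u,175+np.argmax(np.diff(g[175:195,u]))+.5] for u in U]; ne=[[u,228+np.argmax(np.abs(np.diff(g[228:246,u])))+.5] for u in U]
for n,x,z in(('front edge',fe,22),('near edge',ne,10)):
    w=onplane(ti,x,z); k=np.polyfit(w[:,1],w[:,0],1); k=np.polyfit(w[abs(np.polyval(k,w[:,1])-w[:,0])<4,1],w[abs(np.polyval(k,w[:,1])-w[:,0])<4,0],1); print(n,'x at y=3:',np.polyval(k,3).round(1),'yaw',-np.degrees(np.arctan(k[0])).round(2))
V=range(195,230); L=[[285+np.argmax(np.diff(g[v,285:305]))+.5,v] for v in V]; Rr=[[350+np.argmin(np.diff(g[v,350:375]))+.5,v] for v in V]
a=onplane(ti,L,10);b=onplane(ti,Rr,10); print('L',np.polyfit(a[:,0],a[:,1],1),np.median(a[:,1]),'R',np.polyfit(b[:,0],b[:,1],1),np.median(b[:,1]))
E
```

```text
corners [[437.7, -86.9], [431.1, 89.0]] 175.9892552613179 dir -87.86783306032721
[[451.7, -87.7], [508.6, -87.8], [444.3, 91.8], [502.4, 92.6]]
tip z 96 [549.6 -16.1  96. ] 33.4
tip z 98 [547.8 -16.1  98. ] 33.0
tip z 100 [545.9 -16.2 100. ] 32.7
tip z 102 [544.  -16.2 102. ] 32.3
front edge x at y=3: 571.6 yaw 1.1
near edge x at y=3: 435.1 yaw 2.47
L [4.84534948e-02 6.69310219e+01] 91.26611442112068 R [ 3.97921091e-02 -1.06531643e+02] -86.2721108257376
```

```bash
python3 -m inch '[[[0.3,0.6,0,0.005,0.011,-0.01,0],[0.3,0.5,0,0.004,0.011,-0.02,0],[0,0,0,0,0,-0.02,0],[0,0,0,0,0,-0.015,0],[0,0,0,0,0,0,0]]]' ; python3 st.py
```

```text
time: 10.85
position: [459.8, -0.5, 39.6]
eef_rot: [0.003, -0.015, 1.0, -0.002]
wrist_force: [1.1, -0.4, 0.3]
grip_width: 30.0
[459.8  -0.5  39.6] jaw 91.71 levelling turn deg [0.25 0.3  0.  ] F [ 1.14 -0.44  0.32] T [ 0.04  0.02 -0.03] w 30.0 10.85
```

```bash
python3 -m inch '[[[0,0,0.4,0,0.003,-0.008,0],[0,0,0,0,0,-0.008,0],[0,0,0,0,0,-0.003,0],[0,0,0,0,0,-0.001,0],[0,0,0,0,0,0,0]]]' ; python3 st.py
```

```text
time: 11.48
position: [461.2, 2.0, 19.7]
eef_rot: [0.004, -0.018, 1.0, -0.003]
wrist_force: [-0.3, 0.3, -1.6]
grip_width: 29.8
[461.2   2.   19.7] jaw 92.09 levelling turn deg [0.29 0.46 0.  ] F [-0.34  0.26 -1.58] T [ 0.01 -0.04  0.05] w 29.8 11.475
```

```bash
python3 -m inch '[[[0,0,0,0,0,-0.001,0],[0,0,0,0,0,-0.001,0],[0,0,0,0,0,0,0]]]' ; python3 st.py
python3 - <<'E'
from h import *
p,d=imaging.capture("scene"); cv2.imwrite("pics/s2.png",cv2.resize(p[170:300,230:400],None,fx=4,fy=4,interpolation=2)[...,::-1])
E
```

```text
time: 11.85
position: [461.9, 1.9, 19.8]
eef_rot: [0.004, -0.018, 1.0, -0.003]
wrist_force: [0.2, 0.8, 0.4]
grip_width: 29.5
[461.9   1.9  19.8] jaw 92.11 levelling turn deg [0.3  0.45 0.  ] F [0.21 0.8  0.45] T [ 0.04 -0.07  0.01] w 29.5 11.85
```

View pics/s2.png

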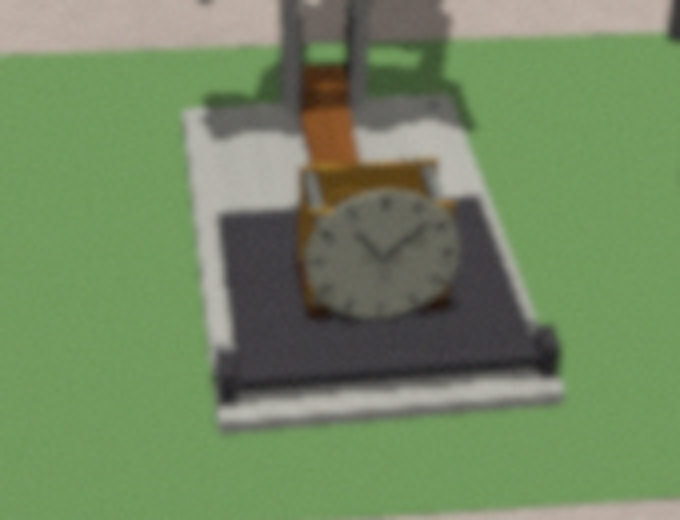

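The scene crop shows the wedge flat on the apron at (330,130), pointing at the platform and short of its edge. z stays at 19.8 when pressed, so it rests on the plate. Sliding in to just before contact.

```bash
python3 -m inch '[[[0,0,0,0.009,0.0003,0,0],[0,0,0,0.009,0.0003,0,0],[0,0,0,0.009,0.0003,0,0],[0,0,0,0.007,0.0003,0,0],[0,0,0,0,0,0,0]]]' ; python3 st.py
```

```text
time: 12.52
position: [499.1, 3.1, 19.6]
eef_rot: [0.004, -0.018, 1.0, -0.003]
wrist_force: [0.3, 1.0, -0.5]
grip_width: 29.9
[499.1   3.1  19.6] jaw 92.11 levelling turn deg [0.3  0.51 0.  ] F [ 0.3   1.04 -0.52] T [-0.01  0.06 -0.  ] w 29.9 12.525
```

```bash
cat > tilt.py <<'E'
from h import *
out={}
for n in("scene","top"):
    i=imaging.camera_info(n); D=[];
    for _ in range(3): p,d=imaging.capture(n); D.append(d)
    d=np.mean(D,0); v,u=np.mgrid[:400,:640]; r=ray(i,np.c_[u.ravel(),v.ravel()])
    ax=rot(i['orientation']).apply([0,0,-1]); P=i['position']+r*(d.ravel()/(r@ax))[:,None]
    B=P-[574,6.5,0]; a=np.radians(2.1); X=B[:,0]*np.cos(a)+B[:,1]*np.sin(a); Y=-B[:,0]*np.sin(a)+B[:,1]*np.cos(a)
    m=(X>8)&(X<125)&(abs(Y)<72)&(abs(Y)>40)&(P[:,2]>15)&(P[:,2]<45)
    A=np.c_[np.ones(m.sum()),140-X[m]]; k=np.linalg.lstsq(A,P[m,2],rcond=None)[0]
    print(n,m.sum(),'hinge z %.2f slope(rad) %.4f'%tuple(k),'resid',np.std(P[m,2]-A@k).round(2))
E
python3 tilt.py
```

```text
scene 775 hinge z 25.11 slope(rad) -0.0015 resid 0.57
top 769 hinge z 26.78 slope(rad) 0.0006 resid 0.96
```

```bash
python3 -m inch '[[[0,0,0,0.003,0.0001,0,0],[0,0,0,0.003,0.0001,0,0],[0,0,0,0.003,0.0001,0,0],[0,0,0,0.001,0,0,0],[0,0,0,0,0,0,0]]]' ; python3 st.py; python3 tilt.py
```

```text
time: 13.45
position: [508.0, 3.5, 19.4]
eef_rot: [0.003, -0.018, 1.0, -0.003]
wrist_force: [-0.9, 0.2, 0.1]
grip_width: 29.5
[508.    3.5  19.4] jaw 92.1 levelling turn deg [0.29 0.38 0.  ] F [-0.92  0.17  0.06] T [0.07 0.19 0.01] w 29.5 13.45
scene 770 hinge z 25.12 slope(rad) -0.0011 resid 0.76
top 640 hinge z 26.71 slope(rad) 0.0024 resid 1.02
```

Depth gives a usable tilt reading, and the wedge is about at contact. Continuing gently.

```bash
python3 -m inch '[[[0,0,0,0.0025,0.0001,0,0],[0,0,0,0.0025,0.0001,0,0],[0,0,0,0.0025,0.0001,0,0],[0,0,0,0.0015,0,0,0],[0,0,0,0,0,0,0]]]' ; python3 st.py; python3 tilt.py
```

```text
time: 14.38
position: [509.3, 3.9, 19.5]
eef_rot: [-0.007, -0.019, 1.0, -0.002]
wrist_force: [0.1, -0.0, 0.9]
grip_width: 29.8
[509.3   3.9  19.5] jaw 92.2 levelling turn deg [ 0.28 -0.85  0.  ] F [ 0.06 -0.01  0.92] T [ 0.14 -0.1   0.  ] w 29.8 14.375
scene 779 hinge z 25.14 slope(rad) 0.0001 resid 0.58
top 545 hinge z 26.69 slope(rad) 0.0029 resid 0.98
```

```bash
python3 -m inch '[[[0,-0.6,0,0.004,0.0002,0,0],[0,-0.6,0,0.004,0.0002,0,0],[0,0,0,0.004,0.0001,0,0]]]' 50; python3 st.py; python3 tilt.py
```

```text
time: 15.05
position: [514.4, 4.5, 19.3]
eef_rot: [-0.007, -0.02, 1.0, -0.002]
wrist_force: [-11.9, -0.6, 11.0]
grip_width: 29.8
[514.4   4.5  19.3] jaw 92.32 levelling turn deg [ 0.25 -0.81  0.  ] F [-11.95  -0.59  11.  ] T [-0.04  1.8  -0.04] w 29.8 15.05
scene 777 hinge z 25.10 slope(rad) 0.0087 resid 0.56
top 482 hinge z 26.86 slope(rad) 0.0077 resid 0.96
```

```bash
python3 -m inch '[[[0,0,0,0.004,0.0002,0,0],[0,0,0,0.004,0.0002,0,0],[0,0,0,0.004,0.0001,0,0]]]' 50; python3 st.py; python3 tilt.py
```

```text
time: 15.72
position: [521.5, 5.1, 19.2]
eef_rot: [-0.014, -0.021, 1.0, -0.002]
wrist_force: [-11.3, -1.1, 9.4]
grip_width: 29.6
[521.5   5.1  19.2] jaw 92.4 levelling turn deg [ 0.25 -1.6   0.  ] F [-11.29  -1.13   9.37] T [-0.    1.38  0.04] w 29.6 15.725
scene 798 hinge z 25.09 slope(rad) 0.0192 resid 0.56
top 351 hinge z 26.78 slope(rad) 0.0200 resid 0.95
```

Tilt is about 0.020 rad, or roughly 2.9 mm. Next I'll let it settle, re-check, and take a final look.

```bash
python3 -m inch '[[[0,0,0,0,0,0,0],[0,0,0,0,0,0,0],[0,0,0,0,0,0,0],[0,0,0,0,0,0,0],[0,0,0,0,0,0,0],[0,0,0,0,0,0,0],[0,0,0,0,0,0,0],[0,0,0,0,0,0,0]]]' 50; python3 st.py; python3 tilt.py; python3 st.py
python3 - <<'E'
from h import *
p,d=imaging.capture("scene"); cv2.imwrite("pics/s3.png",cv2.resize(p[130:300,130:520],None,fx=2,fy=2,interpolation=2)[...,::-1])
E
```

```text
time: 17.02
position: [522.0, 5.1, 19.3]
eef_rot: [-0.013, -0.021, 1.0, -0.002]
wrist_force: [-3.9, -0.2, 3.5]
grip_width: 29.6
[522.    5.1  19.3] jaw 92.4 levelling turn deg [ 0.25 -1.51  0.  ] F [-3.92 -0.17  3.52] T [ 0.05  0.29 -0.01] w 29.6 17.025
scene 800 hinge z 25.15 slope(rad) 0.0192 resid 0.68
top 349 hinge z 26.75 slope(rad) 0.0202 resid 0.96
[521.9   5.1  19.3] jaw 92.4 levelling turn deg [ 0.25 -1.51  0.  ] F [-3.96 -0.27  3.45] T [0.12 0.28 0.  ] w 29.6 17.325
```

View pics/s3.png

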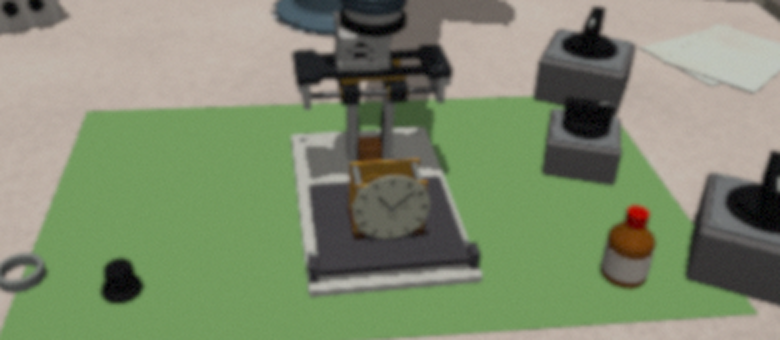

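The isolator shows OFF at (585,115), the bystanders are undisturbed, and the wedge is gripped under the middle of the edge with the reading stable. Handing in.

```bash
python3 -c "
from bench import arm
print(arm.hand_in())"
```

```text
the job is handed in; nothing more can be done
None
```

The job is done and handed in at about 17.4 s of the 58 s allowed. I turned the smallest isolator a quarter turn to OFF, then pushed the wedge thin end first under the middle of the platform's front edge. I finished with the gripper still holding it there. The hand-in gives no verdict, so these are my own readings.

- **Isolator:** the handle turned until it met its stop (0.57 N m). Afterwards the pictures showed the bar across its ON direction, with the white mark at the OFF side.
- **Platform lift:** about 0.021 rad from the scene camera's depth and 0.020 rad from the top camera's, or 2.7–2.9 mm at the edge. It did not change over the last 1.5 s.
- **Wedge:** the thin end is about 44 mm past the edge, close to the middle line. The fingers read 29.6 mm open on the 30 mm heel at 50 N. The wrist force was steady at about 4 N of push and 3.5 N of downward press.
- **Bystanders:** the bottle, loupe and ring looked unmoved in the last picture. I did not measure them again.

**Discrepancies:**
- The plate's heading came out between 1.1° and 2.5° in different views; I used 2.1°.
- The tool tipped back about 2° while pushing. The wedge may be pitched by up to that, within the 0.1 rad (5.7°) limit, but I did not measure it directly.
- I did not measure contact with the platform. The final picture showed the gripper only at the heel, well clear of it.

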